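Fit a fresh cartridge in the counter-top water filter

TASK

Fit one of the two new filter cartridges from the bamboo tray into the open, sloping bay of the water filter: the two ends look alike, so feel which one has the stepped neck and lay the cartridge fully home with that neck downhill in the blue yoke, leaving the other cartridge on the tray as the spare. Then shut the flap and lock its slotted catch with the red service key, a quarter turn clockwise, as far as it goes. Put the key back in its block and leave everything else where it stands.

Things in the scene. Friction and masses are not known exactly. Their poses are not given: they have to be found in the camera images.
- unit: the fixed water filter: white wedge housing, 240 mm deep (x) and wide (y), origin under its centre, x to its back, z up. Front edge 55 mm high; from there the face rises at 30 degrees to a flat deck, 140 mm high, from x = +17 to +110 mm. Its front, and so the slope, faces to the robot's right, give or take
- tap (a point): foot of the steel swan-neck tap on the deck, 92 mm to the right (-y) of the housing's middle and 85 mm behind its centre; the tap, 16 mm thick, rises to 310 mm above the counter and bends over 90 mm to -y, away from the bay
- bay: open bay in the sloping face. Origin: where the middle of the cartridge's axis lies when fully home; x up the slope, y across, z square out of the face (30 degrees from vertical). Face at z = +22 mm, floor at -22; open from x = -44 to +46 and y = -46 to +46 mm. Two rails along x (|y| 12 to 17 mm, tops at z = -15) cradle the cartridge, with 2 mm play downhill, 6 mm uphill
- yoke (a point): middle of the blue yoke at the bay's lower end, at bay (-34.5, 0, 0) mm, same axes: 9 mm thick along x, a slot 34 mm wide open at the top, flared to 45 mm over its top 7 mm, cheeks 14 mm above the cartridge's axis and 58 mm apart outside. It takes only the 31 mm neck; a 38 mm end would lie on top of it and keep the flap from shutting
- flap (a joint): white flap over the bay, 138 mm long, 104 mm wide, 6 mm thick, hinged at its upper edge: 0 = shut, flat on the face; grows as it opens; starts at 1.95 to 2.35 rad, stop at 2.5. Stiff hinge (0.16 N m, so 1 to 2 N at the free edge): it stays where it is left
- flap_hinge (a point): middle of the flap's hinge axis, at bay (62, 0, 22) mm. Axes turn with the flap: y the hinge axis; the flap spans x = -2 to -140 mm and z = 0 (inner face) to +6 mm (outer face); shut, they are parallel to the bay's axes; opening turns it about +y
- flap_edge (a point): middle of the flap's free edge on its outer face, at (-140, 0, 6) mm of the flap's axes
- latch (a joint): round slotted steel catch near the flap's free edge: 0 = open, slot across the slope; 1.571 = locked, slot up and down the slope, a hard stop; it rises as the catch turns clockwise seen from outside. Starts at 0 to 0.2, friction 0.05 N m. A cam under the flap turns with it: locked, it holds the shut flap; turned with the flap open, it keeps it from shutting
- latch_slot (a point): middle of the catch's slot floor, at (-124, 0, 8.5) mm of the flap's axes. y along the slot, z out of it. Slot 6 mm wide (flared to 11 mm over its top 2.5 mm), 7.5 mm deep, open at both ends; catch 33 mm in diameter
- key: red service key standing blade down in its block, 50-80 g. Origin at the middle of the blade's tip, z up to the handle, x along the blade's width. Blade 20 mm (x) by 2.5 mm (y), z = 0 to 18 mm; shank 10 mm thick to z = 34; handle a flat slab 42 mm (x) by 12 mm (y), z = 34 to 72 mm
- keyblock: fixed bamboo block for the key: 80 mm (x) by 60 mm (y), 40 mm high, origin under its centre. In the middle of its top a slot 28 mm (x) by 14 mm (y), 36 mm deep. The handle rests on the top: the key's tip then stands 6 mm above the block's underside, the key's x along the block's x (either way round)
- tray: fixed bamboo tray, 300 mm (x) by 400 mm (y), floor 6 mm thick, rim 34 mm high and 10 mm thick, a handle hoop up to 64 mm high on each short side (y = +-195 mm). Origin under its centre
- cart_a: white filter cartridge lying on the tray: cylinder 38 mm thick, 80 mm long, 80-150 g, a 12 mm blue cap at each end. One cap is a stepped neck, only 31 mm thick over those 12 mm; the other is full 38 mm. Origin mid-axis; x along the axis, but the pose does not tell which end has the neck, and pieces differ: feel it, e.g. pinch the last 8 mm of an end and read the finger opening
- cart_b: white filter cartridge lying on the tray: cylinder 38 mm thick, 80 mm long, 80-150 g, a 12 mm blue cap at each end. One cap is a stepped neck, only 31 mm thick over those 12 mm; the other is full 38 mm. Origin mid-axis; x along the axis, but the pose does not tell which end has the neck, and pieces differ: feel it, e.g. pinch the last 8 mm of an end and read the finger opening
- carafe: bystander: glass carafe with a cork on the tray, 76 mm in diameter, 262 mm high, origin under its centre
- jar: bystander: glass jar of coffee capsules with a bamboo lid on the tray, 90 mm in diameter, 119 mm high, origin under its centre
- capsule_red: bystander: red coffee capsule on the tray, 37 mm in diameter, 27 mm high, origin under its centre
- capsule_gold: bystander: gold coffee capsule on the tray, 37 mm in diameter, 27 mm high, origin under its centre
- mug: bystander: white mug, 80 mm in diameter, 90 mm high, origin under its centre
- soap: bystander: soap bottle, 60 mm in diameter, 150 mm high, origin under its centre
Not all that is in view belongs to the job. Leave any pink look-alike of the cart_b alone. Of the things shaped like the key, the red one is meant.

How it is judged (in metres and radians):
On the way, in this order (a step that is already met when the one before it is completed fails the run):
1. a cartridge lies fully home in the bay, its stepped neck downhill in the yoke (((x of cart_a in the frame of bay between -0.006 and 0.01 m and y of cart_a in the frame of bay between -0.005 and 0.005 m and z of cart_a in the frame of bay between -0.006 and 0.006 m and angle between the x axis of cart_a and the x axis of bay, either way round below 0.12 rad) or (x of cart_b in the frame of bay between -0.006 and 0.01 m and y of cart_b in the frame of bay between -0.005 and 0.005 m and z of cart_b in the frame of bay between -0.006 and 0.006 m and angle between the x axis of cart_b and the x axis of bay, either way round below 0.12 rad))), for 0.2 s.
2. the flap is shut over the cartridge (((x of cart_a in the frame of bay between -0.006 and 0.01 m and y of cart_a in the frame of bay between -0.005 and 0.005 m and z of cart_a in the frame of bay between -0.006 and 0.006 m and angle between the x axis of cart_a and the x axis of bay, either way round below 0.12 rad) or (x of cart_b in the frame of bay between -0.006 and 0.01 m and y of cart_b in the frame of bay between -0.005 and 0.005 m and z of cart_b in the frame of bay between -0.006 and 0.006 m and angle between the x axis of cart_b and the x axis of bay, either way round below 0.12 rad)) and value of joint flap below 0.06 rad), for 0.2 s.
3. the catch is turned to its locked stop with the key's blade in its slot (all of step 2 and value of joint latch above 1.3 rad and distance between key and latch_slot below 0.012 m), for 0.1 s.
At the end, for the whole second after the job is handed in: One cartridge home in the bay, neck downhill in the yoke (centre within -6/+10 mm along the slope, 5 mm across, 6 mm in height, axis within 7 degrees); the spare on the tray, moved under 50 mm; flap under 0.06 rad; catch over 1.3 rad; key upright in its block (within 12 mm); all at rest (((x of cart_a in the frame of bay between -0.006 and 0.01 m and y of cart_a in the frame of bay between -0.005 and 0.005 m and z of cart_a in the frame of bay between -0.006 and 0.006 m and angle between the x axis of cart_a and the x axis of bay, either way round below 0.12 rad and distance of cart_b from where it was at the start of the episode below 0.05 m and z of cart_b in the frame of tray below 0.035 m) or (x of cart_b in the frame of bay between -0.006 and 0.01 m and y of cart_b in the frame of bay between -0.005 and 0.005 m and z of cart_b in the frame of bay between -0.006 and 0.006 m and angle between the x axis of cart_b and the x axis of bay, either way round below 0.12 rad and distance of cart_a from where it was at the start of the episode below 0.05 m and z of cart_a in the frame of tray below 0.035 m)) and value of joint flap below 0.06 rad and value of joint latch above 1.3 rad and horizontal distance between key and keyblock below 0.012 m and angle between key's own z axis and vertical below 0.2 rad and z of key in the frame of keyblock below 0.012 m and linear speed of each of key, cart_a, cart_b below 0.02 m/s); the robot touches nothing.
It fails at once if the jar, the carafe, the mug, the soap bottle or a capsule is moved more than 50 mm (distance of any of carafe, jar, capsule_red, capsule_gold, mug, soap from where it was at the start of the episode above 0.05 m).
It fails at once if the jar, the carafe, the mug or the soap bottle is tipped by more than 0.4 rad (angle between any of carafe, jar, mug, soap's own z axis and vertical above 0.4 rad).
It also fails if it takes over 72 s, if anything falls off the work surface, if the arm or the gripper's body presses on something with over 40 N, if the wrist force passes 120 N, or if a joint passes its speed limit or range.

ROBOT

A 6-joint arm with a two-finger parallel gripper is mounted at the origin on the work surface. World frame = base frame: x ahead of the robot, y to its left, z up, the work surface at z = 0. Lengths are in m, angles in degrees, forces in N, time in s.
With the tool pointing down it reaches from about 0.325 to 0.9 m from the base axis. Payload 6.1 kg.
Tool frame: the origin (TCP) lies on the front face of the gripper's body, between the roots of the fingers; the fingertips stand 73 mm ahead of it and the grasp point (between the pads) lies 54 mm ahead of it; z points along the fingers, y is the line along which they close (so a half turn about z gives the same grasp; the last joint's range is limited). The gripper opens to 85 mm and grips with 20 to 120 N. Pads are 22 mm wide; open, the fingers measure 114 mm over their backs; the gripper's body (76 mm by 85 mm) begins 54 mm behind the grasp point. The pads swing forward as they close: fully open they stand 13 mm farther back than shut.
Start: joints at [-77.183, 12.628, 87.462, -0, 79.91, -7.225], TCP at [0.214, -0.587, 0.304] pointing down, gripper open.
Joint ranges: [-170.65, 170.65], [-52.31, 119.04], [5.05, 147.46], [-71.25, 251.25], [11.57, 151.72], [-153.62, 153.62]. Speed limits (degrees/s): [147.25, 147.25, 172.46, 180, 180, 180].

INTERFACE

Orientations are given as [roll, pitch, yaw] about the fixed x, y, z axes, in that order (R = Rz(yaw) Ry(pitch) Rx(roll)).
In Python, from bench import manip, viewer, close_job gives the robot as it stands.
- The arm moves only by the tool carry_out, never from a script. Its argument "targets" is one flat list of numbers, 4 for each row, row after row: the shift along the world's x, y, z in units of 50 mm (1.0 is 50 mm), then the turn about the world's z in units of 10 degrees (1.0 is 10 degrees). In form: [tx, ty, tz, twist, tx, ty, tz, twist, ...]. A call has 1 to 5 rows; each row shifts and turns the commanded pose from where the row before left it; what a row does not reach is not made up. A row lasts 1/8 s, in which the tool goes at most 62.5 mm and 10.7 degrees, less where a joint would pass 70% of its speed; a pose out of reach is approached as far as the arm can. A call is refused whole if a number of a shift passes 1 or a number of a turn 1, either way. A call with a gripper value outside its range is refused whole. "grip" is the closure, from -1 (fully open) to 1 (shut), set as the call begins (left out, the last holds). The fingers move at their own pace and stop on an object; the grip force is fixed at half the most. Time passes only in rows, so rows that do not move let the fingers close. It gives the time, the measured TCP pose, the force, the opening and the grip force at its end, in the units of the state.
- manip.read_state(): the state, without advancing time (a new reading comes with each control period).
- viewer.grab_frame(name): name is "scene" or "top"; returns (picture, depth): 480x640x3 uint8, red, green, blue; 480x640 float32, m along the optical axis (not along the pixel's ray), 0 where there is no reading.
- viewer.camera_info(name): a dict with "camera_matrix" (3x3 intrinsics, pixels), "rvec" (rotation vector, rad) and "tvec" (3), from world to camera coordinates, as OpenCV has them. Camera axes: x right, y down, z forward; pixel columns grow to the right and rows downward; lengths in m; the calibration is good to about 2 mm. A picture is of the moment at which its call begins. camera_info takes no time and is no camera call.
- close_job(): hands the job in; it is judged then, once.
The state is a dict: "time": time; "joints": joint angles; "joint_velocities": joint speeds; "joint_efforts": joint torques, N m; "position": TCP position; "tcp_rot": TCP orientation; "wrist_force": force on the tool from outside, world axes, zero at the start; "ft_torque": the same for the moment, N m; "finger_gap": finger opening in m; "gripper_force": force on a finger pad.
Only numpy, scipy, OpenCV 4.12 (cv2) and the standard library are available. Lean on these libraries where they do the work, as an engineer would, in place of code of your own. Each camera call takes 0.05 s, during which the arm holds its last target. There are 200 camera calls.

## Working session

There is one attempt and no reset: what is moved stays moved. The work goes in short steps, Python scripts to look and compute and a tool call to move; the robot and the scene stay as the last step left them, time stands still between calls to the robot, and variables do not carry over. Pictures are saved under pics/ and viewed, at most 10 in all, crops included, and the job is handed in when it is done.

Besides the shell and the picture viewer there is one more tool, called as name(argument=value, ...) on one line, values as JSON. carry_out: Moves the arm, as the interface text tells. Its arguments: {"type":"object","properties":{"targets":{"type":"array","items":{"type":"number"}},"grip":{"type":"number"}},"required":["targets"]}

```bash
mkdir -p pics
cat > h.py <<'E'
import numpy as np, cv2
from bench import manip, viewer, close_job
def cam(n):
    c=viewer.camera_info(n); K=np.array(c["camera_matrix"]);R=cv2.Rodrigues(np.array(c["rvec"],float))[0];t=np.array(c["tvec"],float).ravel();return K,R,t
def w(n,d,u,v):
    K,R,t=cam(n); z=d[int(v),int(u)]; return R.T@(np.linalg.inv(K)@[u,v,1]*z-t)
def cloud(n,d):
    K,R,t=cam(n); v,u=np.mgrid[:480,:640]; p=np.stack([u,v,np.ones_like(u)],-1)@np.linalg.inv(K).T*d[...,None]
    return (p-t)@R
def proj(n,P):
    K,R,t=cam(n); q=(np.atleast_2d(P)@R.T+t)@K.T; return q[:,:2]/q[:,2:]
E
python3 - <<'E'
from h import *
for n in("scene","top"):
    p,d=viewer.grab_frame(n); cv2.imwrite(f"pics/{n}0.png",p[...,::-1]); np.savez(f"{n}0.npz",p=p,d=d)
    K,R,t=cam(n); print(n,K.round(1).tolist(),(-R.T@t).round(3),R.round(2).tolist())
print(manip.read_state())
E
```

```text
scene [[459.0, 0.0, 322.8], [0.0, 459.0, 232.7], [0.0, 0.0, 1.0]] [ 1.205 -0.131  0.94 ] [[0.07, 1.0, 0.02], [0.76, -0.04, -0.64], [-0.64, 0.06, -0.77]]
top [[485.6, 0.0, 321.8], [0.0, 485.6, 243.2], [0.0, 0.0, 1.0]] [ 0.418 -0.081  1.345] [[0.02, -1.0, -0.03], [-1.0, -0.02, -0.06], [0.06, 0.03, -1.0]]
{'time': 0.1, 'joints': array([-7.71809377e+01,  1.26699562e+01,  8.75194736e+01,  4.86126590e-04,
        7.99124695e+01, -7.22473994e+00]), 'joint_velocities': array([-0.08114933, -0.13990442, -0.10972582, -0.06164457,  0.11692676,
       -0.00624567]), 'joint_efforts': array([ 2.36900349e-03, -4.98235917e+01, -3.90548015e+01, -3.72549539e-05,
        5.63987924e-03,  2.64116699e-05]), 'position': array([ 0.21411675, -0.58672252,  0.3029144 ]), 'tcp_rot': array([-1.79898970e+02, -1.32896834e-02,  2.00437049e+01]), 'wrist_force': array([ 0.43909395,  0.72839352, -0.22051615]), 'ft_torque': array([ 0.03075676, -0.01529746, -0.01686348]), 'gripper_force': 0.0, 'finger_gap': 0.08536013533080661}
```

View pics/top0.png

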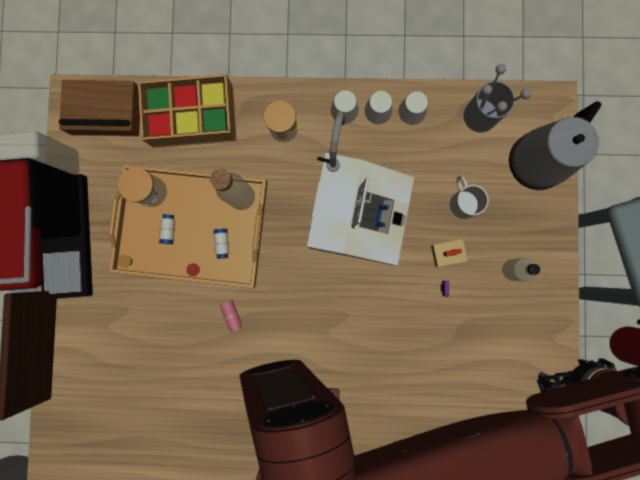

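View pics/scene0.png

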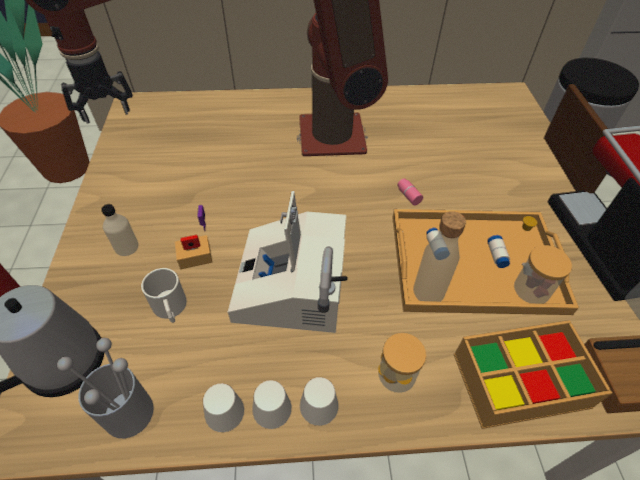

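The top view shows white cartridges with blue caps at (167,229) and (221,243), and the pink look-alike at (231,316), off the tray. The red key in its block is at (452,253), and a purple key-like thing is at (446,288). The unit is at (362,208) with its flap up near (360,205) and the blue yoke at (382,214). The red key fits by colour and because it stands in the block.

Run:
```python
from h import *
def line(P):
    c=P.mean(0);u,s,v=np.linalg.svd(P-c);return c,v[0]
for n in("top","scene"):
    f=np.load(n+"0.npz");p,d=f['p'],f['d'];C=cloud(n,d);hsv=cv2.cvtColor(p,cv2.COLOR_RGB2HSV)
    blue=((hsv[...,0]>98)&(hsv[...,0]<122)&(hsv[...,1]>130)&(hsv[...,2]>60)&(C[...,0]>.25)&(C[...,0]<.8)).astype(np.uint8)
    k,l,s,c=cv2.connectedComponentsWithStats(blue)
    for i in range(1,k):
        if s[i,4]>8:
            P=C[l==i];P=P[np.isfinite(P).all(1)];print(n,"blue",c[i].round(1),s[i,4],np.median(P,0).round(4),P.min(0).round(3),P.max(0).round(3))
    h=hsv[...,0];red=(((h<6)|(h>174))&(hsv[...,1]>140)&(C[...,2]>.03)&(C[...,2]<.13)&(C[...,0]>.25)&(C[...,0]<.6)&(C[...,1]<-.2)).astype(np.uint8)
    k,l,s,c=cv2.connectedComponentsWithStats(red)
    for i in range(1,k):
        if s[i,4]>8:
            P=C[l==i];T=P[P[:,2]>P[:,2].max()-.012];cc,v=line(T[:,:2]);print(n,"red",c[i].round(1),s[i,4],T.mean(0).round(4),len(T),"dir",v.round(3),P.min(0).round(3),P.max(0).round(3))
    # keyblock top
    m=(abs(C[...,2]-.04)<.005)&(C[...,1]<-.25)&(C[...,1]>-.5)&(C[...,0]>.3)&(C[...,0]<.5)&(hsv[...,0]>8)&(hsv[...,0]<30)
    k,l,s,c=cv2.connectedComponentsWithStats(m.astype(np.uint8))
    i=1+np.argmax(s[1:,4]);m=l==i
    vv,uu=np.nonzero(m);r=cv2.minAreaRect(C[m][:,:2].astype(np.float32));print(n,"block",c[i].round(1),s[i,4],np.array(r[0]).round(4),np.array(r[1]).round(4),r[2])
    # unit deck
    m=(abs(C[...,2]-.14)<.004)&(C[...,1]<0.05)&(C[...,1]>-.35)&(C[...,0]>.3)&(C[...,0]<.7)&(hsv[...,1]<60)
    k,l,s,c=cv2.connectedComponentsWithStats(m.astype(np.uint8));i=1+np.argmax(s[1:,4])
    r=cv2.minAreaRect(C[l==i][:,:2].astype(np.float32));print(n,"deck",c[i].round(1),s[i,4],np.array(r[0]).round(4),np.array(r[1]).round(4),r[2],"z",np.median(C[l==i][:,2]))
    print(cv2.boxPoints(r).round(4).tolist())
for n,x0,x1,y0,y1,sc in(("top",300,420,150,270,5),("scene",220,360,180,340,4)):
    p=np.load(n+"0.npz")['p'][y0:y1,x0:x1];cv2.imwrite(f"pics/{n}c.png",cv2.resize(p,None,fx=sc,fy=sc if n=="top" else 3.7,interpolation=cv2.INTER_CUBIC)[:600,:800,::-1])
```

```text
top blue [385.4 206.7] 10 [ 0.592  -0.2118  0.0779] [ 0.588 -0.216  0.065] [ 0.595 -0.207  0.082]
top blue [379.  217.3] 56 [ 0.566  -0.1965  0.0516] [ 0.543 -0.209  0.041] [ 0.589 -0.19   0.081]
top blue [168. 216.] 21 [0.5601 0.3752 0.038 ] [0.557 0.366 0.028] [0.563 0.386 0.043]
top blue [220.  230.4] 25 [0.524  0.2303 0.0409] [0.519 0.218 0.03 ] [0.528 0.244 0.046]
top blue [165.5 241. ] 34 [0.4913 0.3773 0.0405] [0.488 0.365 0.032] [0.495 0.394 0.048]
top blue [222.  255.7] 27 [0.4546 0.2228 0.0363] [0.451 0.213 0.029] [0.46  0.235 0.044]
top red [452.7 252.1] 57 [ 0.4767 -0.3874  0.0768] 55 dir [ 0.198 -0.98 ] [ 0.471 -0.408  0.07 ] [ 0.483 -0.368  0.083]
top block [448.8 254.2] 473 [ 0.4762 -0.3887] [0.0597 0.0818] 11.837177276611328
top deck [334.7 206.4] 3060 [ 0.5884 -0.0802] [0.1067 0.2374] 81.69404602050781 z 0.13925489602840876
[[0.46320000290870667, -0.11590000241994858], [0.6980999708175659, -0.1500999927520752], [0.7135000228881836, -0.044599998742341995], [0.47859999537467957, -0.010300000198185444]]
scene blue [431. 230.] 13 [0.4558 0.2189 0.0376] [0.453 0.209 0.031] [0.458 0.233 0.042]
scene blue [493.9 237.7] 33 [0.493  0.3734 0.0408] [0.487 0.362 0.027] [0.497 0.395 0.046]
scene blue [267.5 265.5] 117 [ 0.5536 -0.1994  0.0637] [ 0.54  -0.219  0.046] [ 0.598 -0.189  0.083]
scene blue [502.6 261.9] 99 [0.5647 0.3766 0.0322] [0.555 0.362 0.012] [0.569 0.392 0.043]
scene red [190.1 241.7] 190 [ 0.4798 -0.3889  0.0758] 83 dir [ 0.183 -0.983] [ 0.47  -0.409  0.04 ] [ 0.488 -0.37   0.081]
scene block [193.5 247. ] 350 [ 0.4762 -0.3913] [0.0625 0.0802] 11.517497062683105
scene deck [316.8 250.8] 3095 [ 0.5881 -0.0843] [0.1092 0.2386] 80.15111541748047 z 0.13989611086790663
[[0.4611999988555908, -0.1177000030875206], [0.6963000297546387, -0.15850000083446503], [0.714900016784668, -0.05090000107884407], [0.4799000024795532, -0.010099999606609344]]
```

Run:
```python
from h import *
for n in("top","scene"):
    f=np.load(n+"0.npz");p,d=f['p'],f['d'];C=cloud(n,d)
    # white points over the unit: slope plane fit and flap
    sat=cv2.cvtColor(p,cv2.COLOR_RGB2HSV)[...,1]
    m=(C[...,0]>.33)&(C[...,0]<.7)&(C[...,1]>-.4)&(C[...,1]<.1)&(d>0)
    P=C[m]
    F=P[(P[:,2]>.165)&(P[:,2]<.30)&(P[:,0]<.535)]
    print(n,"flap n",len(F))
    if len(F)>20:
        c=F.mean(0);u,s,v=np.linalg.svd(F-c);print("normal",v[2].round(3),"rms",(s[2]/len(F)**.5).round(4),"c",c.round(4),"min",F.min(0).round(4),"max",F.max(0).round(4))
    rng=np.random.default_rng(0);Q=P[(P[:,2]>.05)&(P[:,2]<.135)];best=0
    for _ in range(800):
        a=Q[rng.choice(len(Q),3,0)];nn=np.cross(a[1]-a[0],a[2]-a[0]);nn/=np.linalg.norm(nn)+1e-12
        if abs(abs(nn[2])-.866)>.05: continue
        i=abs((Q-a[0])@nn)<.003
        if i.sum()>best:best=i.sum();I=i
    S=Q[I];c=S.mean(0);u,s,v=np.linalg.svd(S-c);nn=v[2]*np.sign(v[2][2]);print("slope",best,nn.round(4),"c",c.round(4),"tilt",np.degrees(np.arccos(nn[2])),"yaw of up-slope",np.degrees(np.arctan2(-nn[1],-nn[0])))
```

```text
top flap n 30
normal [-0.741  0.668  0.069] rms 0.0017 c [ 0.5311 -0.1289  0.2351] min [ 0.5285 -0.136   0.1681] max [ 0.5346 -0.1219  0.2746]
slope 2963 [-0.0843 -0.4941  0.8653] c [ 0.5652 -0.2037  0.0907] tilt 30.079582412484235 yaw of up-slope 80.31573154859926
scene flap n 13
slope 3119 [-0.0848 -0.4912  0.8669] c [ 0.5909 -0.2145  0.0893] tilt 29.89876291061007 yaw of up-slope 80.21028462312199
```

Run:
```python
from h import *
yaw=np.radians(80.3);ux=np.array([np.cos(yaw),np.sin(yaw),0]);uy=np.array([-ux[1],ux[0],0]);Z=np.array([0,0,1.])
a=np.pi/6;bx=ux*np.cos(a)+Z*np.sin(a);bz=-ux*np.sin(a)+Z*np.cos(a)
for n in("top","scene"):
    f=np.load(n+"0.npz");p,d=f['p'],f['d'];C=cloud(n,d);hsv=cv2.cvtColor(p,cv2.COLOR_RGB2HSV)
    m=(C[...,0]>.4)&(C[...,0]<.75)&(C[...,1]>-.4)&(C[...,1]<.1)&(d>0)
    s,l,t=C@bx,C@uy,C@bz
    face=.132
    hole=m&(t<face-.012)&(C[...,2]>.03)&(abs(l+.594)<.06)
    pc=lambda x:np.percentile(x,[0,2,50,98,100]).round(4)
    print(n,"hole l",pc(l[hole]),"s",pc(s[hole]),"depth",pc(t[hole]-face))
    b=m&(hsv[...,0]>98)&(hsv[...,0]<122)&(hsv[...,1]>110)
    print("yoke",b.sum(),"l",pc(l[b]),"s",pc(s[b]),"t",pc(t[b]-face))
    F=C[m&(C[...,2]>.165)&(C[...,2]<.29)&(abs(l+.594)<.065)]
    print("flap",len(F),"ux",pc(F@ux),"l",pc(F@uy),"z",pc(F[:,2]))
    for z0 in np.arange(.16,.29,.02):
        G=F[abs(F[:,2]-z0)<.01]
        if len(G)>2:print(round(z0,2),len(G),"ux",pc(G@ux))
    T=C[m&(C[...,2]>.2)&(l< -.66)];print("tap",len(T),np.median(T,0).round(3),"l",pc(T@uy),"ux",pc(T@ux))
    D=C[m&(abs(C[...,2]-.14)<.004)&(abs(l+.594)<.11)&(abs(l+.594)>.06)];print("deck ux",pc(D@ux))
print("unit ctr guess lat -.594")
```

```text
top hole l [-0.654  -0.6498 -0.5958 -0.5381 -0.5342] s [-0.133  -0.0697  0.0816  0.1301  0.1336] depth [-0.0526 -0.0483 -0.0346 -0.0129 -0.012 ]
yoke 119 l [-0.6241 -0.6236 -0.5955 -0.5674 -0.5661] s [-0.0673 -0.0643 -0.0558 -0.0521 -0.0512] t [-0.0464 -0.0432 -0.0346 -0.0079 -0.0045]
flap 397 ux [-0.0577 -0.056  -0.0374 -0.0275 -0.0264] l [-0.647  -0.644  -0.5922 -0.5436 -0.5432] z [0.1656 0.169  0.2655 0.2757 0.2775]
0.16 9 ux [-0.031  -0.0308 -0.0297 -0.0293 -0.0293]
0.18 21 ux [-0.0355 -0.0346 -0.031  -0.0301 -0.0301]
0.2 30 ux [-0.0368 -0.0355 -0.0326 -0.0315 -0.0314]
0.22 25 ux [-0.0359 -0.0356 -0.0343 -0.0333 -0.0332]
0.24 38 ux [-0.0402 -0.0385 -0.0359 -0.0265 -0.0264]
0.26 121 ux [-0.0577 -0.0573 -0.0382 -0.0274 -0.0271]
0.28 153 ux [-0.0445 -0.0443 -0.0404 -0.0292 -0.0287]
tap 308 [ 0.704 -0.075  0.297] l [-0.753  -0.7516 -0.7069 -0.6795 -0.6788] ux [0.0373 0.0376 0.0447 0.0528 0.0533]
deck ux [-0.0336 -0.0266  0.0159  0.0685  0.0705]
scene hole l [-0.6536 -0.6486 -0.5799 -0.5368 -0.534 ] s [-0.0726 -0.0706  0.0806  0.1295  0.1323] depth [-0.138  -0.0468 -0.0328 -0.0126 -0.012 ]
yoke 126 l [-0.6261 -0.6255 -0.5791 -0.5676 -0.5572] s [-0.065  -0.0637 -0.057  -0.0542 -0.0529] t [-0.0445 -0.0425 -0.0256 -0.0053 -0.0045]
flap 712 ux [-0.0595 -0.0571 -0.0373 -0.0293 -0.0282] l [-0.6498 -0.6486 -0.6103 -0.5496 -0.5448] z [0.1653 0.1679 0.2509 0.2749 0.2791]
0.16 22 ux [-0.0371 -0.0363 -0.0317 -0.0311 -0.031 ]
0.18 94 ux [-0.0385 -0.0384 -0.0329 -0.0317 -0.0315]
0.2 87 ux [-0.0403 -0.0398 -0.0344 -0.0332 -0.033 ]
0.22 71 ux [-0.0415 -0.0413 -0.0362 -0.0348 -0.0344]
0.24 77 ux [-0.0442 -0.0429 -0.0379 -0.0282 -0.0282]
0.26 191 ux [-0.0595 -0.0587 -0.0395 -0.029  -0.0286]
0.28 170 ux [-0.0463 -0.046  -0.0418 -0.0306 -0.0299]
tap 234 [ 0.727 -0.079  0.303] l [-0.7537 -0.7528 -0.7299 -0.6907 -0.6885] ux [0.0358 0.0363 0.0451 0.0515 0.0516]
deck ux [-0.0336 -0.0295  0.0099  0.0668  0.0687]
unit ctr guess lat -.594
```

View pics/topc.png

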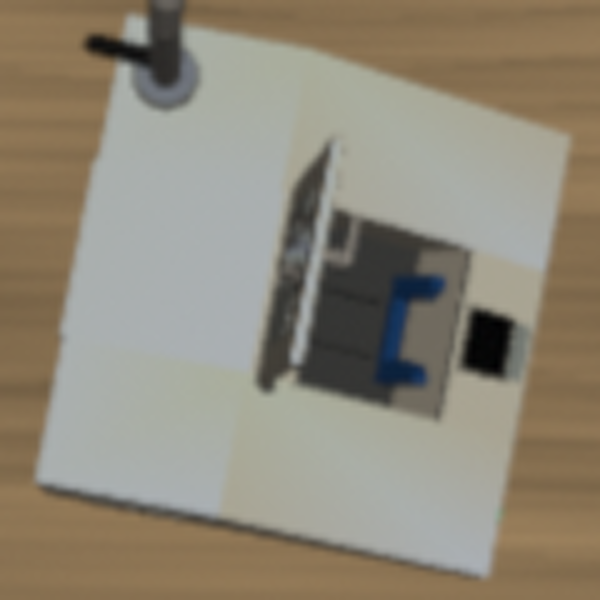

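View pics/scenec.png

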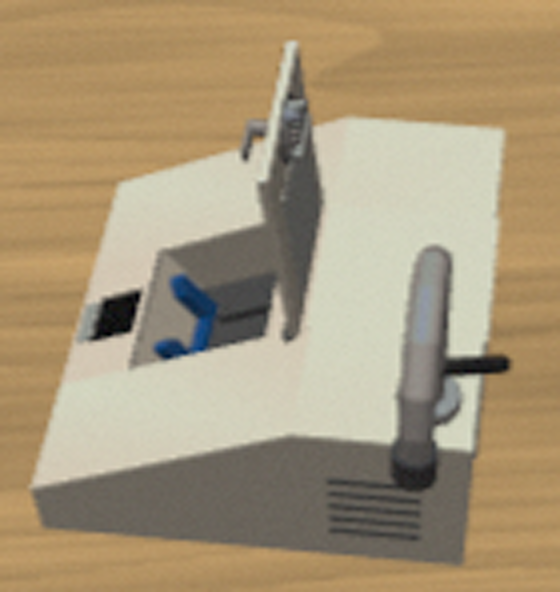

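Measured against the known sizes (the yoke and flap widths and the hinge agree):
- Bay origin is about (0.574, -0.175, 0.083), with up-slope yaw 80.3°.
- The flap is at about 2.0 rad, leaning over the bay.
- Cartridge B is at (0.489, 0.227), yaw 6°.

I'll push the flap further open on the way to make room for the gripper body.

carry_out(targets=[0.6, 0.75, 0, 0.6, 0.65, 0.8, 0, 0.6, 0.65, 0.8, 0, 0.6, 0.65, 0.8, 0, 0.6, 0.65, 0.8, 0, 0.6], grip=1)

```text
time: 0.72
position: [0.3749, -0.3881, 0.3035]
tcp_rot: [-180.0, -0.0, 50.2]
wrist_force: [0.3, -0.1, 0.1]
finger_gap: -0.0002
gripper_force: 0.0
```

carry_out(targets=[0.65, 0.8, 0, 0.6, 0.65, 0.8, 0, 0.6, 0.65, 0.8, 0, 0.6, 0.65, 0.8, 0, 0.6, 0.6, 0.75, -0.05, 0.6])

```text
time: 1.35
position: [0.5351, -0.1905, 0.3012]
tcp_rot: [-180.0, -0.0, 80.3]
wrist_force: [0.6, -0.8, -0.3]
finger_gap: 0.0001
gripper_force: 0.0
```

carry_out(targets=[0, 0, 0, 0, 0, 0, 0, 0])

```text
time: 1.6
position: [0.5338, -0.1922, 0.3009]
tcp_rot: [-179.9, 0.0, 80.0]
wrist_force: [-0.5, -0.1, 0.2]
finger_gap: -0.0002
gripper_force: 0.0
```

```bash
cat >> h.py <<'E'
yaw=np.radians(80.3);ux=np.array([np.cos(yaw),np.sin(yaw),0]);uy=np.array([-ux[1],ux[0],0]);Z=np.array([0,0,1.])
a=np.pi/6;bx=ux*np.cos(a)+Z*np.sin(a);bz=-ux*np.sin(a)+Z*np.cos(a)
B0=-.0758*ux-.595*uy+.0833*Z
E
python3 - <<'E'
from h import *
f=np.load("scene0.npz");C=cloud("scene",f['d']);F=C[(C[...,2]>.2)&(C[...,2]<.29)&(abs(C@uy+.595)<.065)&(C@ux<-.05)&(C@ux>-.08)]
print("cam l",(F@uy).min(),(F@uy).max(),"z",F[:,2].min(),F[:,2].max(),len(F))
s=manip.read_state();p=s["position"];print(p.round(4),s["tcp_rot"].round(2),"ux",p@ux,"l",p@uy,s["finger_gap"],s["time"],s["joints"].round(1))
g=-.014*ux-.56*uy+.3*Z;print("to go units",((g-p)/.05).round(3), B0)
E
```

```text
cam l -0.6174148948061563 -0.5936218149972798 z 0.2508834018837828 0.26244016347691684 42
[ 0.5338 -0.1922  0.3009] [-1.7993e+02  1.0000e-02  8.0030e+01] ux -0.09954532452004693 l -0.5585629597287597 -0.00019813359480224386 1.6 [-27.8   4.9  96.4  -0.   78.7 -17.8]
to go units [ 0.317  1.682 -0.018] [ 0.57372207 -0.1749675   0.0833    ]
```

carry_out(targets=[0.06, 0.34, 0, 0, 0.06, 0.34, 0, 0, 0.06, 0.34, 0, 0, 0.06, 0.34, 0, 0, 0.06, 0.34, 0, 0])

```text
time: 2.22
position: [0.5493, -0.106, 0.3013]
tcp_rot: [-180.0, 0.0, 80.0]
wrist_force: [-0.0, -1.7, -0.5]
finger_gap: -0.0002
gripper_force: 0.7
```

carry_out(targets=[0, 0, 0, 0, -0.1, -0.5, 0, 0, -0.9, -0.1, 0, -0.7, -0.8, 0.6, 0, -0.9, -0.1, 0.9, 0, -0.9])

```text
time: 2.85
position: [0.4524, -0.0624, 0.3011]
tcp_rot: [-180.0, 0.0, 54.5]
wrist_force: [0.6, 0.7, 0.7]
finger_gap: 0.0002
gripper_force: 0.0
```

carry_out(targets=[0, 0.9, 0, -0.9, 0, 0.9, 0, -0.9, 0, 0.9, 0, -0.9, 0, 0.9, 0, -0.9, 0, 0.9, 0, -0.6], grip=-0.5)

```text
time: 3.48
position: [0.4542, 0.1643, 0.3017]
tcp_rot: [-180.0, -0.0, 12.8]
wrist_force: [0.6, -0.6, 0.5]
finger_gap: 0.0643
gripper_force: 0.0
```

Run:
```python
from h import *
p,d=viewer.grab_frame("scene");C=cloud("scene",d)
F=C[(C[...,2]>.15)&(C[...,2]<.29)&(abs(C@uy+.595)<.05)&(C@ux<.05)&(C@ux>-.1)]
for z0 in (.17,.2,.23,.26):
    G=F[abs(F[:,2]-z0)<.008];print(z0,len(G),np.percentile(G@ux,[2,50,98]).round(4) if len(G) else 0)
s=manip.read_state();p=s["position"];print(p.round(4),s["tcp_rot"].round(2),s["finger_gap"],s["time"],s["joints"].round(1))
```

```text
0.17 67 [-0.0252 -0.022  -0.0192]
0.2 46 [-0.0138 -0.0113 -0.0086]
0.23 64 [-0.0031 -0.0001  0.0024]
0.26 260 [-0.0057  0.0137  0.0259]
[0.4537 0.1684 0.3018] [-1.7978e+02 -9.0000e-02  1.2670e+01] 0.06395223334770753 3.525 [ 10.9  -7.  108.1   0.2  78.9  88.2]
```

carry_out(targets=[-0.07, 0.5, -0.5, -0.35, -0.07, 0.57, -0.7, -0.3, 0, 0, -0.9, 0, 0, 0, -0.9, 0, 0, 0, -0.7, 0], grip=-0.3)

```text
time: 4.15
position: [0.4467, 0.2161, 0.1146]
tcp_rot: [180.0, 0.1, 6.6]
wrist_force: [0.5, -0.1, -0.0]
finger_gap: 0.0557
gripper_force: 0.0
```

carry_out(targets=[0, 0, -0.4, 0, 0, 0, -0.26, 0, 0, 0, 0, 0])

```text
time: 4.53
position: [0.4469, 0.2161, 0.0828]
tcp_rot: [180.0, 0.1, 6.5]
wrist_force: [-0.2, -0.5, -0.6]
finger_gap: 0.0559
gripper_force: 0.0
```

carry_out(targets=[0, 0, 0, 0, 0, 0, 0, 0, 0, 0, 0, 0], grip=1)

```text
time: 4.9
position: [0.448, 0.2166, 0.0846]
tcp_rot: [-180.0, -0.1, 6.5]
wrist_force: [-1.1, -0.1, 5.6]
finger_gap: 0.0284
gripper_force: 58.9
```

Reading 28 mm against a 38 mm body suggests the neck is at this near (-x) end. I'll check that with a body grip.

carry_out(targets=[0, 0, 0, 0, 0, 0, 0, 0, 0.25, 0.04, 0, 0, 0.25, 0.04, 0, 0, 0.22, 0.04, 0, 0], grip=-0.3)

```text
time: 5.52
position: [0.4845, 0.2225, 0.0835]
tcp_rot: [-180.0, -0.0, 6.5]
wrist_force: [1.0, 0.3, -0.2]
finger_gap: 0.0554
gripper_force: 0.0
```

carry_out(targets=[0, 0, 0, 0, 0, 0, 0, 0, 0, 0, 0, 0, 0, 0, 0, 0], grip=1)

```text
time: 6.02
position: [0.4836, 0.2225, 0.0839]
tcp_rot: [-180.0, -0.1, 6.5]
wrist_force: [3.8, -0.3, 1.8]
finger_gap: 0.036
gripper_force: 59.6
```

The body reads 36.0 mm and the end 28.4 mm, so the step is 7.6 mm. The neck is at this end, and a +74° turn points it downhill.

carry_out(targets=[0, 0, 0.5, 0, 0, 0, 0.8, 0, 0, 0, 0.8, 0, -0.5, 0, 0.8, 0, -0.5, -0.4, 0.6, 0.6])

```text
time: 6.65
position: [0.4318, 0.2026, 0.2592]
tcp_rot: [-180.0, 0.1, 12.8]
wrist_force: [0.1, -0.9, -1.4]
finger_gap: 0.0363
gripper_force: 59.9
```

carry_out(targets=[0, -0.9, 0, 0.8, 0, -0.9, 0, 0.8, 0, -0.9, 0, 0.8, 0, -0.9, 0, 0.8, 0, -0.9, 0, 0.8])

```text
time: 7.28
position: [0.4318, -0.0236, 0.2573]
tcp_rot: [-179.9, 0.1, 52.8]
wrist_force: [-0.1, -0.8, -0.7]
finger_gap: 0.0361
gripper_force: 59.7
```

carry_out(targets=[0, -0.9, 0, 0.8, 0, -0.9, 0, 0.8, 0, -0.9, 0, 0.8, 0.2, -0.7, 0, 0.8, 0.7, -0.2, 0, 0.4])

```text
time: 7.9
position: [0.4767, -0.2042, 0.2573]
tcp_rot: [-179.8, -0.1, 88.5]
wrist_force: [0.1, -0.3, 0.1]
finger_gap: 0.0359
gripper_force: 60.0
```

carry_out(targets=[0.9, 0, 0, 0, 0.8, 0, 0, 0, 0, 0, 0, 0, 0, 0, 0, 0])

```text
time: 8.4
position: [0.5619, -0.202, 0.257]
tcp_rot: [-179.8, -0.1, 88.6]
wrist_force: [-0.6, -0.3, -0.2]
finger_gap: 0.0363
gripper_force: 60.3
```

Run:
```python
from h import *
s=manip.read_state();t=s["position"];print(t.round(4),s["tcp_rot"].round(2),"ux",t@ux,"l",t@uy,s["finger_gap"],s["time"])
for n in("top","scene"):
    p,d=viewer.grab_frame(n);C=cloud(n,d);hsv=cv2.cvtColor(p,cv2.COLOR_RGB2HSV)
    b=(hsv[...,0]>98)&(hsv[...,0]<122)&(hsv[...,1]>110)&(hsv[...,2]>50)&(C[...,2]>.14)&(C[...,2]<.24)&(np.linalg.norm(C[...,:2]-t[:2],axis=-1)<.09)
    k,l,q,c=cv2.connectedComponentsWithStats(b.astype(np.uint8))
    for i in range(1,k):
        if q[i,4]>8:
            P=C[l==i];print(n,c[i].round(1),q[i,4],"ux",np.percentile(P@ux-t@ux,[2,50,98]).round(4),"l",np.percentile(P@uy-t@uy,[2,50,98]).round(4),"z",np.percentile(P[:,2]-t[2],[2,50,98]).round(4))
    if n=="scene":
        u,v=proj(n,t-[0,0,.06])[0].astype(int);cr=p[max(0,v-70):v+70,max(0,u-90):u+90];cv2.imwrite("pics/hold.png",cv2.resize(cr,None,fx=4,fy=4,interpolation=cv2.INTER_CUBIC)[:600,:800,::-1])
```

```text
[ 0.5619 -0.202   0.257 ] [-1.7981e+02 -8.0000e-02  8.8560e+01] ux -0.10446445901460659 l -0.5879361576346055 0.03630889162135915 8.4
top [369.3 213. ] 63 ux [0.0341 0.0406 0.0459] l [-0.0074  0.0127  0.0246] z [-0.0524 -0.0433 -0.0377]
scene [280.8 226.7] 85 ux [0.0345 0.0414 0.0465] l [-0.0117 -0.0037  0.0133] z [-0.0642 -0.0459 -0.0381]
scene [248.  227.9] 58 ux [-0.0316 -0.0269 -0.0216] l [-0.0197 -0.0132 -0.0013] z [-0.0617 -0.0472 -0.0414]
```

View pics/hold.png

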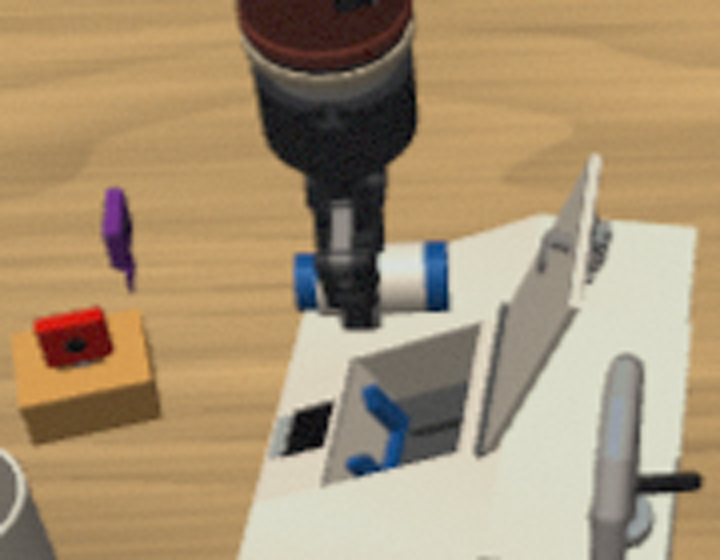

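The picture shows the cartridge level in the fingers, with the smaller neck cap at crop (305,282), on the downhill side. The flap is leaning back clear. I'll correct the yaw and position over the bay, then go in square to the face.

carry_out(targets=[0.09, 0.06, -0.4, -0.43, 0.08, 0.06, -0.5, -0.4, 0, 0, -0.5, 0, 0, 0, -0.4, 0, 0, 0, 0, 0])

```text
time: 9.12
position: [0.5701, -0.1962, 0.1667]
tcp_rot: [-179.8, -0.1, 80.2]
wrist_force: [-1.0, 0.4, -1.4]
finger_gap: 0.0366
gripper_force: 60.4
```

carry_out(targets=[0.01, 0.06, -0.11, 0, 0.01, 0.06, -0.11, 0, 0.01, 0.06, -0.11, 0])

```text
time: 9.5
position: [0.5737, -0.1896, 0.154]
tcp_rot: [179.9, 0.3, 80.3]
wrist_force: [-10.9, -12.5, 12.8]
finger_gap: 0.0364
gripper_force: 61.5
```

```bash
cat >> h.py <<'E'
def st():
    s=manip.read_state();t=s["position"];print(t.round(4),s["tcp_rot"].round(2),"ux",(t@ux).round(4),"l",(t@uy).round(4),"gap",round(s["finger_gap"],4),"F",s["wrist_force"].round(1),s["time"]);return t
E
python3 -c "
from h import *
st()"
```

```text
[ 0.5737 -0.1896  0.154 ] [179.88   0.26  80.29] ux -0.0902 l -0.5975 gap 0.0364 F [-10.9 -12.5  12.8] 9.5
```

carry_out(targets=[0, 0, 0, 0, 0, 0, 0, 0])

```text
time: 9.75
position: [0.5738, -0.1897, 0.1543]
tcp_rot: [179.9, 0.2, 80.3]
wrist_force: [-4.8, -6.4, 8.0]
finger_gap: 0.036
gripper_force: 60.9
```

Run:
```python
from h import *
t=st()
p,d=viewer.grab_frame("scene");C=cloud("scene",d)
u,v=proj("scene",t-[0,0,.06])[0].astype(int);cr=p[v-50:v+50,u-66:u+66];cv2.imwrite("pics/in.png",cv2.resize(cr,None,fx=6,fy=6,interpolation=cv2.INTER_CUBIC)[:600,:800,::-1])
```

```text
[ 0.5738 -0.1897  0.1543] [179.86   0.23  80.25] ux -0.0903 l -0.5975 gap 0.036 F [-4.8 -6.4  8. ] 9.75
```

View pics/in.png

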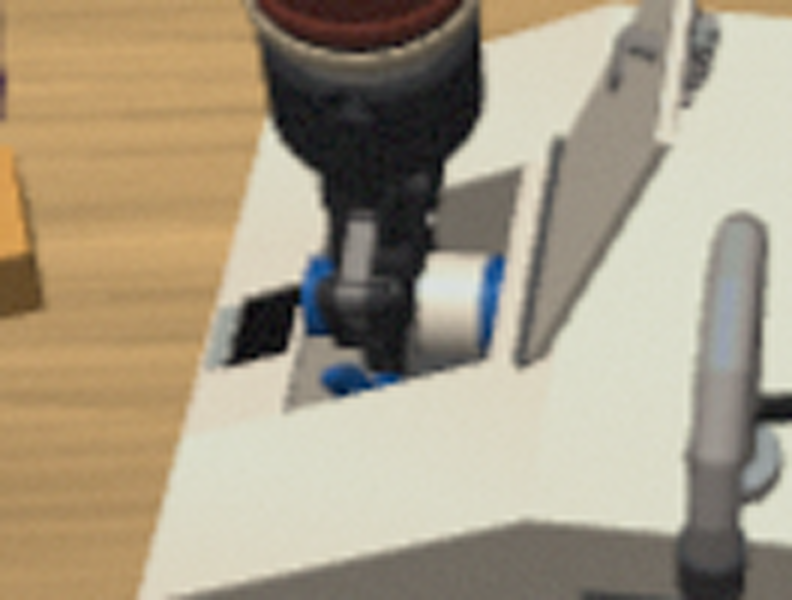

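carry_out(targets=[-0.02, 0.05, -0.08, 0, -0.01, 0.05, -0.08, 0, -0.01, 0.04, -0.08, 0])

```text
time: 10.18
position: [0.5737, -0.1878, 0.1494]
tcp_rot: [179.5, 0.7, 80.3]
wrist_force: [-25.3, -18.8, 56.4]
finger_gap: 0.0366
gripper_force: 68.1
```

carry_out(targets=[0, 0.02, -0.05, 0, 0, 0, 0, 0])

```text
time: 10.42
position: [0.5739, -0.1877, 0.149]
tcp_rot: [179.4, 0.8, 80.3]
wrist_force: [-26.2, -17.6, 52.3]
finger_gap: 0.0364
gripper_force: 67.8
```

carry_out(targets=[-0.04, 0.02, 0.1, 0, -0.04, 0, 0, 0, 0, 0, 0, 0])

```text
time: 10.8
position: [0.5718, -0.1864, 0.1496]
tcp_rot: [179.0, 0.7, 80.1]
wrist_force: [-0.3, -23.2, 14.8]
finger_gap: 0.0362
gripper_force: 63.3
```

carry_out(targets=[0, -0.02, 0, 0, 0, 0, 0, 0, 0, 0, 0, 0], grip=-0.08)

```text
time: 11.18
position: [0.5683, -0.1798, 0.1431]
tcp_rot: [179.8, 0.0, 80.3]
wrist_force: [4.4, -2.8, 3.7]
finger_gap: 0.0458
gripper_force: 2.4
```

Run:
```python
from h import *
t=st()
p,d=viewer.grab_frame("scene")
u,v=proj("scene",B0)[0].astype(int);cr=p[v-60:v+40,u-66:u+66];cv2.imwrite("pics/rel.png",cv2.resize(cr,None,fx=6,fy=6,interpolation=cv2.INTER_CUBIC)[:600,:800,::-1])
```

```text
[ 0.5683 -0.1798  0.1431] [1.7983e+02 4.0000e-02 8.0260e+01] ux -0.0815 l -0.5905 gap 0.0458 F [ 4.4 -2.8  3.7] 11.175
```

View pics/rel.png

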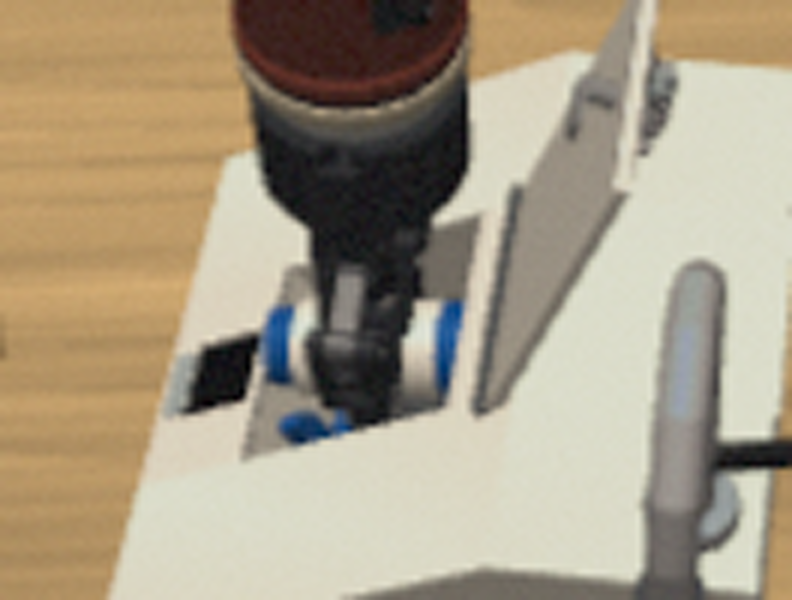

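```bash
cat >> h.py <<'E'
def bay(n="scene"):
    p,d=viewer.grab_frame(n);C=cloud(n,d)-B0;hsv=cv2.cvtColor(p,cv2.COLOR_RGB2HSV)
    b=(hsv[...,0]>98)&(hsv[...,0]<122)&(hsv[...,1]>110)&(hsv[...,2]>50)&(np.linalg.norm(C,axis=-1)<.08)
    k,l,q,c=cv2.connectedComponentsWithStats(b.astype(np.uint8))
    for i in range(1,k):
        if q[i,4]>6:
            P=C[l==i];print(n,c[i].round(0),q[i,4],*[nm+str((np.percentile(P@v,[2,50,98])*1000).round(1)) for nm,v in(("x",bx),("y",uy),("z",bz))])
    return p
E
python3 - <<'E'
from h import *
bay("scene");bay("top")
E
```

```text
scene [286. 259.] 40 x[26.4 33.7 39.7] y[-18.9  -8.8   9.5] z[ 4.1 17.  19.8]
scene [258. 260.] 41 x[-37.1 -31.1 -26.4] y[-13.8  -5.7   8.3] z[24.  37.2 40.8]
scene [263. 274.] 33 x[-39.7 -33.1 -15.4] y[-31.1 -26.5  -2.6] z[-16.4   7.4  16.6]
```

The neck end is still held up by one finger touching, because the tool sits 4 mm off-centre. I'll re-centre it and open a little.

carry_out(targets=[0.09, -0.01, 0, 0, 0, 0, 0, 0, 0, 0, 0, 0], grip=-0.12)

```text
time: 11.7
position: [0.5711, -0.1795, 0.1416]
tcp_rot: [-179.9, -0.0, 80.3]
wrist_force: [-0.7, 0.6, -0.0]
finger_gap: 0.0479
gripper_force: 0.0
```

Run:
```python
from h import *
st();bay("scene")
```

```text
[ 0.5711 -0.1795  0.1416] [-1.7988e+02 -4.0000e-02  8.0270e+01] ux -0.0807 l -0.5932 gap 0.0479 F [-0.7  0.6 -0. ] 11.7
scene [286. 260.] 42 x[25.3 33.9 38.8] y[-20.5  -8.6   8.9] z[ 1.9 16.6 20.5]
scene [258. 260.] 44 x[-37.2 -31.3 -25.8] y[-14.4  -6.2   8.7] z[24.6 36.6 41.7]
scene [263. 274.] 32 x[-39.1 -33.6 -25.1] y[-30.3 -27.2  -7.6] z[-15.7   7.6  16.5]
```

carry_out(targets=[-0.03, 0, 0, 0, 0, 0, 0, 0, 0, 0, 0.3, 0, 0, 0, 0.5, 0, 0, -0.1, 0.8, 0], grip=-0.17)

```text
time: 12.38
position: [0.5695, -0.1847, 0.2229]
tcp_rot: [-179.9, -0.0, 80.3]
wrist_force: [0.7, -0.1, 0.7]
finger_gap: 0.0501
gripper_force: 0.0
```

carry_out(targets=[-0.4, 0, 0.5, 0, -0.9, 0, 0, 0, -0.9, 0, 0, 0, 0, 0, 0, 0], grip=1)

```text
time: 12.88
position: [0.458, -0.1849, 0.2481]
tcp_rot: [-180.0, 0.0, 80.2]
wrist_force: [1.4, -0.5, 0.7]
finger_gap: 0.0004
gripper_force: 0.0
```

Run:
```python
from h import *
st();bay("scene");p=bay("top");cv2.imwrite("pics/t2.png",cv2.resize(p[140:260,310:450],None,fx=5.5,fy=5,interpolation=cv2.INTER_CUBIC)[:600,:800,::-1])
```

```text
[ 0.458  -0.1849  0.2481] [-1.7998e+02  1.0000e-02  8.0170e+01] ux -0.1051 l -0.4826 gap 0.0004 F [ 1.4 -0.5  0.7] 12.875
scene [286. 260.] 40 x[27.1 33.8 39. ] y[-20.3 -10.6  10.1] z[ 3.7 16.5 20.8]
scene [258. 260.] 44 x[-38.4 -31.6 -25.7] y[-13.4  -6.6   8.3] z[22.6 37.1 42.2]
scene [266. 273.] 48 x[-38.8 -33.  -30.2] y[-30.6 -21.4   6.1] z[-20.5   0.7  15.8]
top [364. 210.] 35 x[30.5 34.6 39.3] y[-16.2   0.4  15.9] z[ 7.3 14.4 20.3]
top [384. 206.] 16 x[-39.4 -31.3 -28.6] y[-28.7 -26.2 -23.1] z[-14.5   6.6  14.3]
top [389. 214.] 13 x[-35.2 -29.9 -25.1] y[-10.   -2.6   2.3] z[31.6 36.9 39.8]
```

View pics/t2.png

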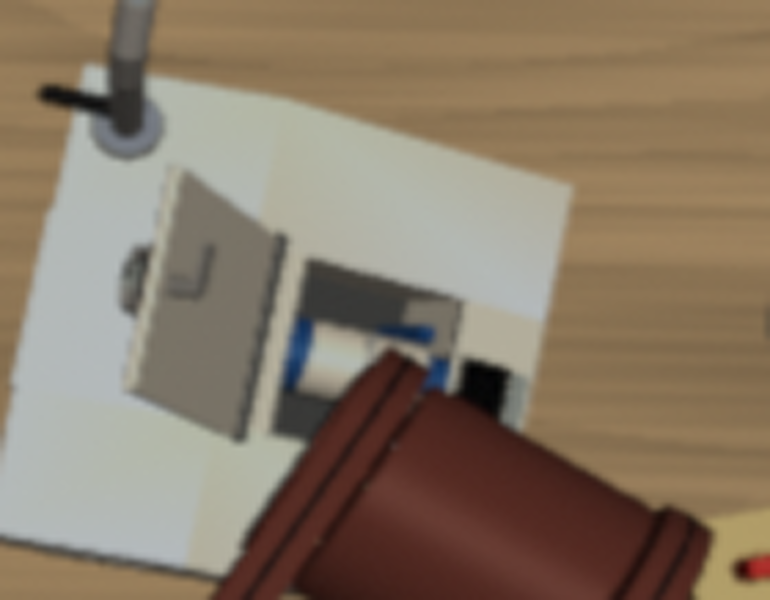

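The cartridge rests on the rails uphill, but its neck end stands about 25 mm high at crop (435,375), hung up about 21° short of lying down. I'll press that end down gently with the shut fingertips.

carry_out(targets=[0.7, -0.2, 0, 0, 0.7, -0.2, 0, 0, 0.78, -0.15, -0.2, 0, 0, 0, -0.5, 0, 0, 0, -0.3, 0])

```text
time: 13.6
position: [0.57, -0.2124, 0.196]
tcp_rot: [-179.9, -0.0, 80.3]
wrist_force: [0.6, 0.2, -1.0]
finger_gap: 0.0001
gripper_force: 0.0
```

carry_out(targets=[0, 0, -0.2, 0, 0, 0, -0.15, 0, 0, 0, -0.1, 0, 0, 0, 0, 0])

```text
time: 14.1
position: [0.5702, -0.2131, 0.1766]
tcp_rot: [179.8, 0.0, 80.2]
wrist_force: [0.6, 0.4, 2.4]
finger_gap: 0.0002
gripper_force: 1.2
```

Run:
```python
from h import *
st();bay("scene")
```

```text
[ 0.5702 -0.2131  0.1766] [1.798e+02 4.000e-02 8.023e+01] ux -0.114 l -0.5979 gap 0.0002 F [0.6 0.4 2.4] 14.1
scene [286. 259.] 49 x[26.5 32.8 39.6] y[-19.2  -9.2   7.3] z[ 4.1 17.9 21.1]
scene [258. 264.] 26 x[-40.6 -34.7 -29.3] y[-15.3 -10.9  -4. ] z[15.6 29.1 34.2]
scene [265. 273.] 40 x[-39.1 -32.7 -30.2] y[-31.1 -23.7  -1.8] z[-18.2   4.5  16.3]
```

carry_out(targets=[-0.05, 0.03, -0.08, 0, 0, 0.03, -0.1, 0, 0, 0.03, -0.1, 0, 0, 0, 0, 0])

```text
time: 14.65
position: [0.5679, -0.2098, 0.163]
tcp_rot: [179.8, 0.2, 80.2]
wrist_force: [-0.5, -4.7, 9.0]
finger_gap: 0.0
gripper_force: 4.9
```

Run:
```python
from h import *
st();bay("scene")
```

```text
[ 0.5679 -0.2098  0.163 ] [179.75   0.18  80.24] ux -0.1111 l -0.5951 gap 0.0 F [-0.5 -4.7  9. ] 14.65
scene [285. 260.] 57 x[24.9 31.6 36.6] y[-19.8  -9.5   5.1] z[ 6.2 16.3 20.1]
scene [261. 271.] 53 x[-41.7 -34.6 -30.5] y[-30.3 -20.4  -2. ] z[-1.5 11.7 19.2]
```

carry_out(targets=[0, 0, 0.5, 0, 0, 0, 0.8, 0, -0.6, 0, 0.4, 0, -0.9, 0.1, 0, 0, -0.8, 0.3, 0, 0])

```text
time: 15.32
position: [0.45, -0.188, 0.2454]
tcp_rot: [-179.9, -0.0, 80.2]
wrist_force: [0.1, -0.1, 0.5]
finger_gap: -0.0001
gripper_force: 0.0
```

Run:
```python
from h import *
st();p=bay("scene");bay("top")
u,v=proj("scene",B0)[0].astype(int);cr=p[v-50:v+50,u-66:u+66];cv2.imwrite("pics/seat.png",cv2.resize(cr,None,fx=6,fy=6,interpolation=cv2.INTER_CUBIC)[:600,:800,::-1])
n="scene";q,d=viewer.grab_frame(n);C=cloud(n,d)-B0;m=(abs(C@bx)<.036)&(abs(C@uy)<.02)&(C@bz>.0)&(C@bz<.05)
x=(C@bx)[m];z=(C@bz)[m]
for a0 in range(-32,34,8):
    k=abs(x*1000-a0)<4
    if k.any():print(a0,k.sum(),(np.percentile(z[k],95)*1000).round(1))
```

```text
[ 0.45   -0.188   0.2454] [-179.95   -0.     80.2 ] ux -0.1095 l -0.4753 gap -0.0001 F [ 0.1 -0.1  0.5] 15.325
scene [286. 259.] 55 x[26.1 31.9 38. ] y[-18.1  -8.1   6.1] z[ 6.1 17.1 21.4]
scene [265. 256.] 13 x[-38.4 -33.9 -29.7] y[18.6 21.9 27.6] z[ 7.8 14.  16.4]
scene [261. 270.] 54 x[-42.7 -34.5 -30.4] y[-31.6 -18.7   2.2] z[-3.4 12.9 21.5]
top [364. 210.] 47 x[27.1 33.3 39.5] y[-15.9   1.4  17.5] z[ 9.  16.4 21. ]
top [384. 206.] 23 x[-37.3 -31.3 -28.2] y[-29.2 -25.3 -21. ] z[-14.5   4.5  15.1]
top [387. 216.] 10 x[-42.7 -39.3 -36.4] y[-8.2 -0.9  5.2] z[13.  15.6 17.2]
-32 36 21.5
-24 43 22.5
-16 47 22.3
-8 41 21.6
0 49 22.2
8 43 21.8
16 46 22.1
24 42 21.5
32 40 21.2
```

View pics/seat.png

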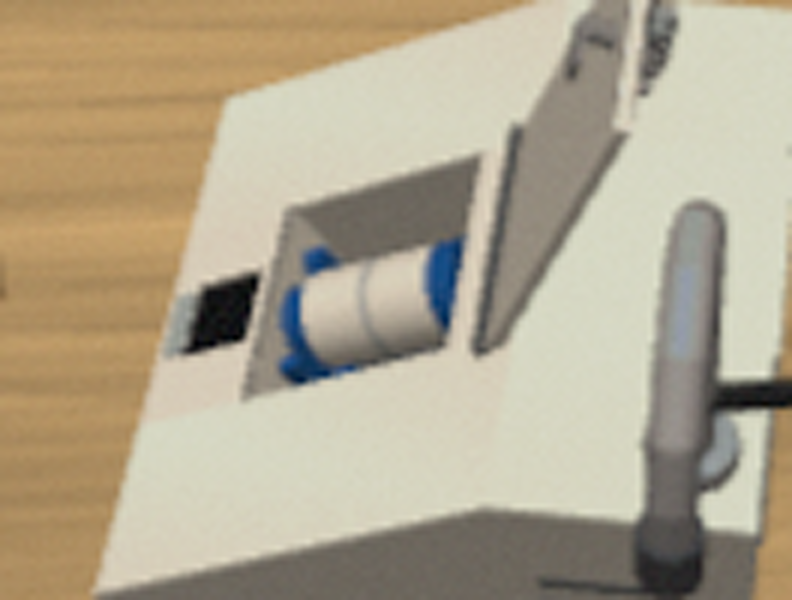

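The picture shows the cartridge lying flat in the bay: the white body spans crop (300-450, 250-365) and the neck cap sits in the yoke at (292,330). Heights are level along the axis, so it is home. Next I go round behind the flap and push it shut along its arc, beside the catch.

carry_out(targets=[-0.1, 0.4, 0.6, 0, 0, 0.8, 0.6, 0, 0, 0.85, 0, 0, 0.3, 0.8, 0, 0, 0.9, 0.03, 0, 0])

```text
time: 16.1
position: [0.5074, -0.0416, 0.3064]
tcp_rot: [179.9, -0.0, 80.4]
wrist_force: [0.5, -0.4, 0.5]
finger_gap: 0.0002
gripper_force: 0.0
```

carry_out(targets=[0.9, 0, 0, 0, 0.1, 0, 0, 0, 0, 0, 0, 0])

```text
time: 16.48
position: [0.5568, -0.0441, 0.3051]
tcp_rot: [-179.9, -0.0, 80.3]
wrist_force: [-0.9, 0.5, -0.1]
finger_gap: -0.0001
gripper_force: 0.0
```

Run:
```python
from h import *
st()
```

```text
[ 0.5568 -0.0441  0.3051] [-179.9    -0.     80.26] ux 0.0504 l -0.5563 gap -0.0001 F [-0.9  0.5 -0.1] 16.475
```

carry_out(targets=[-0.08, -0.41, 0, 0, -0.08, -0.41, 0, 0, -0.08, -0.41, 0, 0, -0.08, -0.42, 0, 0, -0.08, -0.47, -0.19, 0])

```text
time: 17.1
position: [0.5363, -0.1506, 0.2982]
tcp_rot: [179.8, 0.0, 80.2]
wrist_force: [0.7, 1.1, 1.7]
finger_gap: -0.0003
gripper_force: 0.9
```

carry_out(targets=[-0.08, -0.48, -0.19, 0, -0.04, -0.21, -0.27, 0, -0.04, -0.21, -0.27, 0, -0.03, -0.21, -0.27, 0, -0.02, -0.12, -0.28, 0])

```text
time: 17.73
position: [0.5259, -0.2118, 0.2312]
tcp_rot: [-180.0, -0.0, 80.2]
wrist_force: [-0.3, 0.9, 1.0]
finger_gap: 0.0002
gripper_force: 0.3
```

carry_out(targets=[-0.02, -0.12, -0.28, 0, -0.02, -0.13, -0.28, 0, 0, -0.02, -0.3, 0, 0, 0, -0.3, 0, 0, 0, -0.2, 0])

```text
time: 18.35
position: [0.5239, -0.2248, 0.1631]
tcp_rot: [-179.9, -0.0, 80.3]
wrist_force: [-0.0, 0.3, 0.8]
finger_gap: 0.0002
gripper_force: 0.3
```

carry_out(targets=[0, 0, -0.06, 0, 0, 0, -0.03, 0, 0, 0, 0, 0])

```text
time: 18.73
position: [0.5245, -0.2253, 0.1604]
tcp_rot: [180.0, 0.0, 80.2]
wrist_force: [-0.4, 0.1, -0.4]
finger_gap: 0.0001
gripper_force: 0.0
```

```bash
cat >> h.py <<'E'
def flap(n="scene"):
    p,d=viewer.grab_frame(n);C=cloud(n,d)-B0;x,y,z=C@bx,C@uy,C@bz
    for x0 in (-75,-60,-40,-20,0,20,40,56):
        k=(abs(x*1000-x0)<6)&(abs(y)<.05)&(abs(y)>.022)&(z>-.03)&(z<.1)
        if k.any():print(n,x0,k.sum(),(np.percentile(z[k],[10,50,90])*1000).round(1))
    return p
E
python3 - <<'E'
from h import *
st();flap()
E
```

```text
[ 0.5245 -0.2253  0.1604] [1.7995e+02 2.0000e-02 8.0250e+01] ux -0.1337 l -0.5549 gap 0.0001 F [-0.4  0.1 -0.4] 18.725
scene -75 61 [27.8 29.7 30.9]
scene -60 68 [27.8 29.4 30.8]
scene -40 98 [28.2 30.  46.6]
scene -20 109 [28.2 30.2 76.5]
scene 0 108 [28.1 30.1 90.2]
scene 20 77 [28.3 29.5 31.2]
scene 40 83 [28.3 30.1 31.4]
scene 56 103 [26.3 28.5 30.4]
```

The flap is shut: its outer face lies level at about 28-30 mm in the bay frame. I'll press it lightly once more, then fetch the red key.

carry_out(targets=[0, 0, -0.06, 0, 0, 0, -0.04, 0, 0, 0, 0, 0])

```text
time: 19.15
position: [0.5255, -0.2265, 0.1588]
tcp_rot: [179.8, 0.2, 80.3]
wrist_force: [-6.0, 0.2, 19.7]
finger_gap: -0.0002
gripper_force: 8.5
```

carry_out(targets=[0, 0, 0.6, 0, -0.1, -0.5, 0.8, 0.5, -0.25, -0.8, 0.5, 0.8, -0.25, -0.9, 0, 0.8, -0.25, -0.9, 0, 0], grip=0.2)

```text
time: 19.77
position: [0.4816, -0.3816, 0.2509]
tcp_rot: [179.9, 0.1, 101.4]
wrist_force: [-0.4, -0.4, -0.0]
finger_gap: 0.0342
gripper_force: 0.0
```

carry_out(targets=[-0.08, -0.15, 0, 0, 0, 0, 0, 0, 0, 0, 0, 0])

```text
time: 20.15
position: [0.4781, -0.3865, 0.2498]
tcp_rot: [180.0, -0.0, 101.3]
wrist_force: [-0.5, 1.0, 0.3]
finger_gap: 0.0338
gripper_force: 0.0
```

Run:
```python
from h import *
t=st();flap()
# rectify the catch: bay plane z=36 region around (-62,0)
out=[]
for n in("scene","top"):
    p,d=viewer.grab_frame(n)
    g=np.linspace(-.03,.03,300);X,Y=np.meshgrid(g,g)   # columns: bay y (-..+) ; rows: bay x
    P=B0+(-.062-Y)[...,None]*bx+(-X)[...,None]*uy+.036*bz   # up = uphill, right = -bay y (seen from outside, downhill viewer)
    q=proj(n,P.reshape(-1,3)).reshape(300,300,2).astype(np.float32)
    im=cv2.remap(p,q[...,0],q[...,1],cv2.INTER_CUBIC);out.append(im)
cv2.imwrite("pics/catch.png",np.hstack(out)[...,::-1])
```

```text
[ 0.4781 -0.3865  0.2498] [ 1.7999e+02 -4.0000e-02  1.0130e+02] ux -0.3004 l -0.5364 gap 0.0338 F [-0.5  1.   0.3] 20.15
scene -75 59 [27.9 28.9 30.3]
scene -60 76 [27.8 29.1 30.7]
scene -40 78 [27.9 29.4 30.9]
scene -20 76 [28.2 29.7 31. ]
scene 0 80 [27.6 29.5 31.2]
scene 20 84 [28.  29.5 30.5]
scene 40 85 [27.7 29.4 31.3]
scene 56 100 [26.3 28.4 30.6]
```

View pics/catch.png

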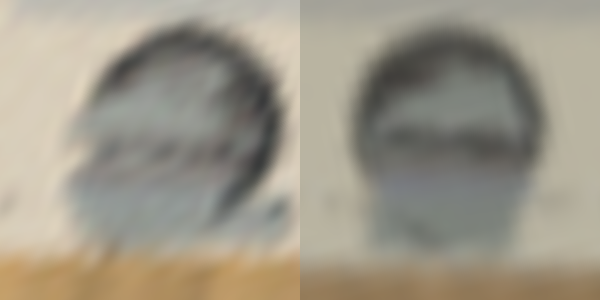

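The rectified view shows the catch with its slot near the centre, at row 145 of 300 and tipped about 4° clockwise, so the latch is at about 0.06 rad. The only red key is the one standing in the block at (452,253); the purple one lies beside it. I'll take the red one.

carry_out(targets=[0, -0.02, -0.7, 0, 0, 0, -0.8, 0, 0, 0, -0.7, 0, 0, 0, -0.3, 0, 0, 0, -0.16, 0])

```text
time: 20.92
position: [0.478, -0.3883, 0.1166]
tcp_rot: [-180.0, -0.0, 101.3]
wrist_force: [0.4, 0.9, 0.3]
finger_gap: 0.0347
gripper_force: 0.0
```

carry_out(targets=[0, 0, 0, 0, 0, 0, 0, 0, 0, 0, 0, 0], grip=1)

```text
time: 21.3
position: [0.4782, -0.3892, 0.1181]
tcp_rot: [179.9, 0.1, 101.2]
wrist_force: [0.2, 0.7, 3.2]
finger_gap: 0.0116
gripper_force: 59.4
```

carry_out(targets=[0, 0, 0.4, 0, 0, 0, 0.8, 0, 0.1, 0.2, 0.8, 0.8, 0.3, 0.5, 0.28, 0.9, 0.3, 0.5, 0, 0.9])

```text
time: 21.92
position: [0.514, -0.3291, 0.2353]
tcp_rot: [179.9, 0.3, 127.5]
wrist_force: [0.5, -0.6, -1.6]
finger_gap: 0.0111
gripper_force: 59.0
```

carry_out(targets=[0.3, 0.5, 0, 0.9, 0.3, 0.5, 0, 0.9, 0.27, 0.5, 0, 0.9, 0.1, 0.2, 0, 0.9, 0, 0, 0, 0.33])

```text
time: 22.55
position: [0.5619, -0.2427, 0.2328]
tcp_rot: [-180.0, 0.1, 166.8]
wrist_force: [0.2, -0.5, -0.2]
finger_gap: 0.0111
gripper_force: 58.9
```

carry_out(targets=[0, 0, 0, 0, 0, 0, 0, 0])

```text
time: 22.8
position: [0.5613, -0.2439, 0.2318]
tcp_rot: [-180.0, 0.1, 166.5]
wrist_force: [0.6, -0.1, -0.6]
finger_gap: 0.0113
gripper_force: 58.9
```

Run:
```python
from h import *
t=st()
for n in("scene","top"):
    p,d=viewer.grab_frame(n);C=cloud(n,d);hsv=cv2.cvtColor(p,cv2.COLOR_RGB2HSV);h=hsv[...,0]
    m=((h<6)|(h>174))&(hsv[...,1]>140)&(np.linalg.norm(C[...,:2]-t[:2],axis=-1)<.06)&(C[...,2]>.1)&(C[...,2]<.22)
    P=C[m]-t
    if len(P)>5:
        w_=np.radians(166.5);kx=np.array([np.cos(w_),np.sin(w_),0]);ky=np.array([-kx[1],kx[0],0])
        for nm,v in(("kx",kx),("ky",ky),("z",Z)):print(n,len(P),nm,np.percentile(P@v,[1,10,50,90,99]).round(4))
```

```text
[ 0.5613 -0.2439  0.2318] [-1.7998e+02  6.0000e-02  1.6646e+02] ux -0.1459 l -0.5943 gap 0.0113 F [ 0.6 -0.1 -0.6] 22.8
scene 119 kx [-0.0239 -0.0222 -0.0175 -0.0023  0.0065]
scene 119 ky [-0.0084 -0.0056 -0.001   0.0042  0.0057]
scene 119 z [-0.075  -0.0684 -0.044  -0.0392 -0.0163]
```

carry_out(targets=[0, 0, -0.35, 0, 0, 0, -0.25, 0, 0, 0, -0.1, 0, 0, 0, 0, 0])

```text
time: 23.4
position: [0.5611, -0.2447, 0.195]
tcp_rot: [-179.9, 0.0, 166.5]
wrist_force: [2.3, -5.3, -2.1]
finger_gap: 0.0111
gripper_force: 58.9
```

carry_out(targets=[0, 0, -0.05, 0, 0, 0, -0.05, 0, 0, 0, 0, 0])

```text
time: 23.78
position: [0.561, -0.2446, 0.1907]
tcp_rot: [-179.9, 0.0, 166.5]
wrist_force: [-1.2, -5.8, 1.7]
finger_gap: 0.0115
gripper_force: 59.5
```

The tip has reached the slot floor height (0.079) with only side contact, so the blade is in. Now I turn clockwise, easing it up as the slope demands.

carry_out(targets=[0, 0, 0.01, -0.7, 0, 0, 0.015, -0.7, 0, 0, 0.015, -0.7, 0, 0, 0.015, -0.7, 0, 0, 0.015, -0.7])

```text
time: 24.4
position: [0.5604, -0.2447, 0.1933]
tcp_rot: [-179.9, -0.0, 131.3]
wrist_force: [-1.5, -7.6, -3.4]
finger_gap: 0.0107
gripper_force: 58.9
```

carry_out(targets=[0, 0, 0.015, -0.7, 0, 0, 0.01, -0.7, 0, 0, 0.01, -0.7, 0, 0, 0.005, -0.7, 0, 0, 0.005, -0.7])

```text
time: 25.02
position: [0.5597, -0.2442, 0.195]
tcp_rot: [-179.8, -0.0, 96.3]
wrist_force: [-3.2, -5.7, -2.7]
finger_gap: 0.0111
gripper_force: 59.1
```

carry_out(targets=[0, 0, 0, -0.7, 0, 0, 0, -0.7, 0, 0, 0, -0.5, 0, 0, 0, 0])

```text
time: 25.52
position: [0.5603, -0.2437, 0.1956]
tcp_rot: [-179.9, -0.0, 77.6]
wrist_force: [-2.5, -3.2, -1.1]
finger_gap: 0.0114
gripper_force: 59.3
```

carry_out(targets=[0, 0, 0, -0.5, 0, 0, 0, -0.5, 0, 0, 0, 0])

```text
time: 25.9
position: [0.5607, -0.2434, 0.1959]
tcp_rot: [-179.9, -0.0, 67.7]
wrist_force: [-2.0, -2.4, -1.3]
finger_gap: 0.0113
gripper_force: 59.3
```

Run:
```python
from h import *
st();print(manip.read_state()["ft_torque"].round(3))
```

```text
[ 0.5607 -0.2434  0.1959] [-1.7991e+02 -1.0000e-02  6.7670e+01] ux -0.1454 l -0.5937 gap 0.0113 F [-2.  -2.4 -1.3] 25.9
[-0.532  0.314  0.001]
```

carry_out(targets=[0, 0, 0, -0.5, 0, 0, 0, -0.5, 0, 0, 0, 0])

```text
time: 26.28
position: [0.5611, -0.2433, 0.1962]
tcp_rot: [-180.0, -0.0, 57.7]
wrist_force: [-0.7, -1.6, -2.6]
finger_gap: 0.0112
gripper_force: 59.2
```

Run:
```python
from h import *
st();print(manip.read_state()["ft_torque"].round(3))
```

```text
[ 0.5611 -0.2433  0.1962] [-1.7996e+02 -2.0000e-02  5.7730e+01] ux -0.1453 l -0.5941 gap 0.0112 F [-0.7 -1.6 -2.6] 26.275
[-0.427  0.093  0.06 ]
```

carry_out(targets=[0, 0, -0.02, -0.5, 0, 0, 0, 0])

```text
time: 26.52
position: [0.5614, -0.2433, 0.196]
tcp_rot: [180.0, -0.0, 52.8]
wrist_force: [-1.7, -0.3, 2.5]
finger_gap: 0.0111
gripper_force: 59.8
```

Run:
```python
from h import *
st();print(manip.read_state()["ft_torque"].round(3))
```

```text
[ 0.5614 -0.2433  0.196 ] [ 1.800e+02 -4.000e-02  5.275e+01] ux -0.1453 l -0.5944 gap 0.0111 F [-1.7 -0.3  2.5] 26.525
[-0.107  0.232  0.036]
```

carry_out(targets=[0, 0, 0, -0.5, 0, 0, 0, -0.5, 0, 0, 0, 0])

```text
time: 26.9
position: [0.5614, -0.2433, 0.1961]
tcp_rot: [180.0, -0.0, 42.8]
wrist_force: [-0.9, -0.1, 3.3]
finger_gap: 0.0109
gripper_force: 59.9
```

Run:
```python
from h import *
st();print(manip.read_state()["ft_torque"].round(3))
```

```text
[ 0.5614 -0.2433  0.1961] [ 1.7999e+02 -4.0000e-02  4.2780e+01] ux -0.1452 l -0.5944 gap 0.0109 F [-0.9 -0.1  3.3] 26.9
[0.067 0.195 0.245]
```

Wrist torque has risen to 0.25 N m, well above the catch's 0.05 N m friction, so it is at the hard stop. I'll unload to the slot's own direction, lift out and check the catch.

carry_out(targets=[0, 0, 0, 0.8, 0, 0, 0, 0.8, 0, 0, 0.01, 0.8, 0, 0, 0.01, 0.6, 0, 0, 0.02, 0])

```text
time: 27.52
position: [0.5612, -0.2433, 0.1972]
tcp_rot: [-180.0, -0.0, 72.7]
wrist_force: [0.1, -0.1, -0.5]
finger_gap: 0.0112
gripper_force: 59.3
```

carry_out(targets=[0, 0, 0.2, 0, 0, 0, 0.5, 0, -0.2, -0.8, 0.5, 0.4, -0.4, -0.9, 0, 0.8, -0.4, -0.6, 0, 0.8])

```text
time: 28.15
position: [0.5108, -0.3604, 0.2591]
tcp_rot: [179.9, 0.1, 92.8]
wrist_force: [0.9, 0.1, -0.5]
finger_gap: 0.0112
gripper_force: 59.4
```

Run:
```python
from h import *
t=st();flap()
ims=[]
for n in("scene","top"):
    p,d=viewer.grab_frame(n)
    g=np.linspace(-.03,.03,60);X,Y=np.meshgrid(g,g)
    P=B0+(-.062-Y)[...,None]*bx+(-X)[...,None]*uy+.036*bz
    q=proj(n,P.reshape(-1,3)).reshape(60,60,2).astype(np.float32)
    im=cv2.cvtColor(cv2.remap(p,q[...,0],q[...,1],cv2.INTER_CUBIC),cv2.COLOR_RGB2GRAY)
    ims.append(cv2.resize(im,None,fx=5,fy=5))
    print(n);print("\n".join(" ".join("%3d"%v for v in r[8:52:2]) for r in im[8:52:2]))
cv2.imwrite("pics/catch2.png",np.hstack(ims))
```

```text
[ 0.5108 -0.3604  0.2591] [1.7993e+02 8.0000e-02 9.2760e+01] ux -0.2692 l -0.5642 gap 0.0112 F [ 0.9  0.1 -0.5] 28.15
scene -75 54 [28.1 29.4 30.4]
scene -60 72 [28.  29.3 30.6]
scene -40 76 [27.7 29.4 31.1]
scene -20 77 [28.1 29.5 31.1]
scene 0 78 [28.  29.6 30.7]
scene 20 79 [28.3 29.5 31.2]
scene 40 85 [28.3 29.5 30.8]
scene 56 96 [26.5 28.5 30.3]
scene
209 208 207 207 207 206 207 206 208 185 141 104  91  90  88  93  89  89 108 128 158 187
207 207 208 208 206 208 207 195 168 121  96 103 112 116 112 104  93  87  82  90 121 157
207 208 208 207 207 207 198 155  95  81 102 127 133 136 133 125 114  98  91  88  96 122
208 208 207 206 209 200 164 103  79 104 128 138 135 131 127 125 124 120 106  96  86  94
208 207 207 207 213 183 125  98 103 117 121 122 122 117 123 129 130 122 115  96  77  76
208 208 208 210 209 162 122 124 121 114 112 127 127 119 129 139 134 116 103  87  76  75
207 208 208 211 191 154 144 141 130 115 118 137 120 123 145 148 131 105  93  82  83  84
207 209 208 194 168 157 156 148 134 115 123 129 108 129 152 146 123 103  91  87  92  83
207 209 202 167 151 151 150 147 133 1
[... 2434 characters left out ...]
 177 156 137 130 128 127 128 120 100  71  62  74  94 116 128 131 131 136 153 170 177
175 174 162 146 135 129 127 128 123 101  74  64  75  94 116 128 131 133 143 159 167 169
172 171 160 146 135 129 128 126 124 106  84  77  81  98 118 129 131 137 151 164 165 166
175 172 160 146 135 129 128 126 124 110  97  89  86  99 119 128 132 143 161 171 171 172
178 175 166 150 136 130 129 128 123 114 106 102  99 107 121 128 133 146 166 176 178 177
180 178 169 151 136 132 133 132 128 122 119 116 114 117 127 132 138 152 169 178 180 179
181 180 169 154 144 145 142 139 135 133 133 135 136 137 137 138 144 157 171 179 181 181
172 173 168 160 156 155 150 144 145 146 147 148 150 148 144 144 152 161 170 175 174 172
```

The slot now shows as a dark line straight up and down the slope in both views, so the catch is locked. The flap is still flat. The key goes back to its block.

carry_out(targets=[-0.35, -0.3, -0.3, 0.44, -0.3, -0.28, -0.6, 0.4, 0, 0, -0.6, 0, 0, 0, -0.28, 0, 0, 0, 0, 0])

```text
time: 28.92
position: [0.4788, -0.3865, 0.1678]
tcp_rot: [-179.9, -0.1, 101.0]
wrist_force: [0.2, -0.4, -1.4]
finger_gap: 0.0113
gripper_force: 59.4
```

Run:
```python
from h import *
t=st()
print(((np.array([.4782,-.3892,.118])-t)/.05).round(2))
for n in("scene","top"):
    p,d=viewer.grab_frame(n);C=cloud(n,d);hsv=cv2.cvtColor(p,cv2.COLOR_RGB2HSV);h=hsv[...,0]
    m=((h<6)|(h>174))&(hsv[...,1]>140)&(np.linalg.norm(C[...,:2]-t[:2],axis=-1)<.06)&(C[...,2]>.03)&(C[...,2]<.22)
    P=C[m]-t
    if len(P)>5:
        w_=np.radians(101.2);kx=np.array([np.cos(w_),np.sin(w_),0])
        a=P@kx
        print(n,len(P),"kx",np.percentile(a,[1,50,99]).round(4))
        for lo in np.arange(-.09,-.02,.01):
            k=(P[:,2]>lo)&(P[:,2]<lo+.01)
            if k.sum()>3:print(round(lo,2),k.sum(),np.percentile(a[k],[3,97]).round(4))
```

```text
[ 0.4788 -0.3865  0.1678] [-1.7994e+02 -1.1000e-01  1.0095e+02] ux -0.3003 l -0.5371 gap 0.0113 F [ 0.2 -0.4 -1.4] 28.925
[-0.01 -0.05 -1.  ]
scene 64 kx [-0.0194  0.0132  0.0186]
-0.08 8 [-0.0182  0.0163]
-0.07 21 [-0.0186  0.018 ]
-0.06 10 [-0.0115  0.0176]
-0.05 21 [0.0109 0.0186]
```

carry_out(targets=[-0.01, -0.05, -0.1, 0, 0, 0, -0.3, 0, 0, 0, -0.3, 0, 0, 0, -0.2, 0, 0, 0, -0.06, 0])

```text
time: 29.65
position: [0.4776, -0.3896, 0.119]
tcp_rot: [-179.9, -0.1, 100.9]
wrist_force: [0.5, -0.5, -0.3]
finger_gap: 0.0113
gripper_force: 59.4
```

carry_out(targets=[0, 0, -0.02, 0, 0, 0, 0, 0])

```text
time: 29.9
position: [0.4784, -0.3904, 0.12]
tcp_rot: [180.0, 0.0, 100.9]
wrist_force: [0.4, -0.3, -0.2]
finger_gap: 0.0116
gripper_force: 59.4
```

carry_out(targets=[0, 0, -0.04, 0, 0, 0, 0, 0])

```text
time: 30.15
position: [0.4785, -0.3904, 0.1181]
tcp_rot: [180.0, 0.1, 100.9]
wrist_force: [-0.5, -0.4, 0.4]
finger_gap: 0.0109
gripper_force: 59.6
```

carry_out(targets=[0, 0, 0, 0, 0, 0, 0, 0, 0, 0, 0, 0], grip=0.3)

```text
time: 30.52
position: [0.4782, -0.3901, 0.1177]
tcp_rot: [-180.0, -0.0, 100.9]
wrist_force: [-0.1, 0.0, -0.7]
finger_gap: 0.0296
gripper_force: 0.0
```

carry_out(targets=[0, 0, 0.4, 0, 0, 0, 0.8, 0, 0, 0, 0.9, 0, -0.8, 0, 0.3, 0, -0.8, 0, 0, 0])

```text
time: 31.15
position: [0.3984, -0.3911, 0.2417]
tcp_rot: [179.9, 0.3, 101.0]
wrist_force: [0.1, -0.9, -0.6]
finger_gap: 0.0303
gripper_force: 0.0
```

carry_out(targets=[-0.8, 0, 0, 0, 0, 0, 0, 0, 0, 0, 0, 0])

```text
time: 31.52
position: [0.3588, -0.3906, 0.239]
tcp_rot: [179.9, 0.1, 100.9]
wrist_force: [-0.1, 0.8, 0.8]
finger_gap: 0.0299
gripper_force: 0.0
```

Run:
```python
from h import *
st();flap();
for n in("scene","top"):
    p,d=viewer.grab_frame(n);C=cloud(n,d);hsv=cv2.cvtColor(p,cv2.COLOR_RGB2HSV);h=hsv[...,0]
    m=((h<6)|(h>174))&(hsv[...,1]>140)&(C[...,2]>.03)&(C[...,2]<.13)&(C[...,0]>.4)&(C[...,0]<.55)&(C[...,1]<-.3)&(C[...,1]>-.46)
    P=C[m]
    if len(P)>5:T=P[P[:,2]>.066];print(n,len(P),T.mean(0).round(4),np.percentile(P,1,0).round(3),np.percentile(P,99,0).round(3))
    m=(hsv[...,0]>98)&(hsv[...,0]<122)&(hsv[...,1]>130)&(C[...,2]<.06)&(C[...,1]>.15)&(C[...,1]<.45)&(C[...,0]<.62)
    k,l,s,c=cv2.connectedComponentsWithStats(m.astype(np.uint8))
    for i in range(1,k):
        if s[i,4]>8:print(n,"cap",np.median(C[l==i],0).round(3))
```

```text
[ 0.3588 -0.3906  0.239 ] [1.7993e+02 1.1000e-01 1.0091e+02] ux -0.3246 l -0.4194 gap 0.0299 F [-0.1  0.8  0.8] 31.525
scene -75 56 [27.9 29.4 30.7]
scene -60 75 [27.5 29.2 30.9]
scene -40 77 [28.3 29.6 30.8]
scene -20 75 [28.1 29.7 31.3]
scene 0 82 [28.  29.6 31.1]
scene 20 85 [28.2 29.4 30.7]
scene 40 87 [27.9 29.9 31.2]
scene 56 100 [25.9 28.5 30.2]
scene 187 [ 0.4818 -0.3909  0.0745] [ 0.474 -0.41   0.041] [ 0.489 -0.372  0.08 ]
scene cap [0.493 0.373 0.042]
scene cap [0.564 0.378 0.032]
top 57 [ 0.4779 -0.3887  0.0765] [ 0.471 -0.41   0.069] [ 0.485 -0.369  0.082]
top cap [0.56  0.377 0.037]
top cap [0.491 0.377 0.04 ]
```

```bash
python3 -c "
from bench import close_job
print(close_job())"
```

```text
the job is handed in; nothing more can be done
None
```

I've handed the job in at about 31.5 s of the 72 s limit. By the last camera checks the cartridge was home with its neck downhill in the yoke, the flap shut and the catch locked, the key back in its block, and the spare still in place on the tray; the judge's result wasn't shown to me.

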